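# Light the patio stove and slide the comal over the burner

### The job

Light the stove and put the comal to heat: flip the stove's toggle switch all the way over to on (away from you), then squeeze the igniter's trigger fully in against its grip, keep it in for a good half second and let it spring back out. Only then slide the comal along the rails, without lifting it, until it lies flat and centred over the burner. Do not push aside or knock over the salsa jar and the stone pestle that stand by the igniter.

Things in the scene. Friction and masses are not known exactly. Their poses are not given: they have to be found in the camera images.
- stove: Dark steel portable stove, fixed. Origin on the counter under the burner; x away from the robot, y to its left. Housing x -130..130, y -210..130 mm, 72 mm high; its right end (y -208..-92) is a deck 85 mm high that carries the switch. Six steel rails, 6 mm wide, 40 mm apart (x -100..100), run along y from -110 to 315 mm, tops 95 mm high: over the burner and on to the left as a side rack.
- burner (a point): Point at rail-top height (95 mm) exactly above the centre of the round brass burner (84 mm across); the comal's centre belongs here.
- switch (a joint): Toggle switch lever: about 0 leaning to the stove's -x (off), 1.0 rad fully over to the stove's +x (on). It starts near 0 and stays where it is left.
- switch_tip (a point): Tip of the steel toggle lever, 60 mm long, swinging in the stove's x-z plane. Its black housing stands on the deck at stove x -30, y -160 mm.
- comal: Round thin steel comal lying on the side rack: 170 mm across the rim, 158 mm across the base, floor 4 mm thick, raised rim 18 mm high and 4 mm thick, open on top, 0.5 kg or so. Origin at the centre of its underside. A loop handle (8 mm bar, 48 mm wide, about 16 mm above the underside) reaches 116 mm out along its -x.
- igniter: Pistol-grip spark igniter bolted upside down on a steel foot (120 x 85 mm), fixed. Origin under the foot; the barrel lies along x at 86 mm height (x -60..80 mm), the black grip stands straight up from it: x -49..-27 mm, y -15..15 mm, top 182 mm high. The trigger stands on the grip's +x side.
- grip (a point): Point in the middle of the black grip (22 mm thick along x, 30 mm wide), 22 mm below its top.
- trigger (a joint): Steel trigger blade, sprung: 0 at rest (leaning away from the grip), 0.20 rad fully squeezed in (upright, 4 mm from the grip, on its stop). It turns about a level pin, along the igniter's y, at igniter x -18, height 101 mm. Needs about 7 N near its end.
- trigger_pad (a point): Point on the middle line of the trigger blade, 60 mm from its pin; the blade is 9 mm thick, 20 mm wide, 80 mm long. At rest grip and trigger measure 52 mm over their outer faces at the top, fully squeezed 36 mm (igniter x -49..-13). Squeezing moves it toward the igniter's -x.
- jar: Bystander: glass salsa jar with spring-clip lid, 90 mm across, 118 mm high. Origin under its centre.
- tejolote: Bystander: stone pestle standing upright, 60 mm across, 112 mm high. Origin under its centre.

How it is judged:
By the outcome, as a careful person would: the job done as asked, in the order asked, and still so for the second after the job is handed in, with the robot touching nothing.
It also fails if it takes over 69 s, if anything falls off the work surface, if the arm or the gripper's body presses on something with over 40 N, if the wrist force passes 120 N, or if a joint passes its speed limit or range.

### The arm

A 6-joint arm with a two-finger parallel gripper is mounted at the origin on the work surface. World frame = base frame: x ahead of the robot, y to its left, z up, the work surface at z = 0. Lengths are in mm, angles in rad, forces in N, time in s.
With the tool pointing down it reaches from about 350 to 875 mm from the base axis. Payload 4.2 kg.
Tool frame: the origin (TCP) lies on the mounting face of the last link; the fingertips stand 173 mm ahead of it and the grasp point (between the pads) lies 155 mm ahead of it; z points along the fingers, y is the line along which they close (so a half turn about z gives the same grasp; the last joint's range is limited). The gripper opens to 85 mm and grips with 20 to 120 N. Pads are 22 mm wide; open, the fingers measure 114 mm over their backs; the gripper's body (76 mm by 85 mm) begins 54 mm behind the grasp point. The pads swing forward as they close: fully open they stand 13 mm farther back than shut.
Start: joints at [0.259, 0.385, 0.008, 0, -1.194, -0.259], TCP at [624.98, 0.025, 404.712] pointing down, gripper open.
Joint ranges: [-3.14, 3.14], [-1.21, 2.06], [-1.07, 1.41], [-3.16, 2.05], [-2.99, -0.16], [-3.1, 3.1]. Speed limits (rad/s): [2.79, 2.79, 3.14, 3.14, 3.14, 3.14].

### API

Orientations are given as a unit quaternion [x, y, z, w].
In Python, from bench import arm gives the robot as it stands. The module is installed in compiled form; this text tells all that it offers.
- The arm moves only by the tool move_arm, never from a script. Its arguments are lists of equal length, an entry for each row: "fingers": the finger opening in mm, from 0 to 85.4; "travel": the shift along the tool's x, y, z in mm, a list of three; "dr": the turn, a rotation vector about the tool's x, y, z in rad, a list of three. A call has 1 to 10 rows; each row is the pose to reach, as a shift and turn from the pose commanded when the call began, along the tool's axes at that moment; what a row does not reach only later rows make up. A row lasts 1/10 s, in which the tool goes at most 50 mm and 8.59 degrees, less where a joint would pass 70% of its speed; a pose out of reach is approached as far as the arm can. A call with a gripper value outside its range is refused whole. The fingers move at their own pace and stop on an object; the grip force is fixed at half the most. Time passes only in rows, so rows that repeat a pose let the fingers close. It gives the time, the measured TCP pose, the force, the opening and the grip force at its end, in the units of the state.
- arm.read_state(): the state, without advancing time (a new reading comes with each control period).
- arm.get_image(name): name is "scene" or "side" or "wrist"; returns the picture (480x640x3 uint8, red, green, blue); there is no depth.
- arm.camera_model(name): a dict with "intrinsics" (3x3 intrinsics, pixels), "pose" (4x4, takes a point from camera to world coordinates). Camera axes: x right, y up, looking along -z (the intrinsics and any distortion apply to the point x, -y, -z); pixel columns grow to the right and rows downward; lengths in mm; the calibration is good to about 2 mm. A picture is of the moment at which its call begins: read the wrist's pose just before it. camera_model takes no time and is no camera call; for the wrist camera it gives the pose at the moment of the call.
- arm.job_done(): hands the job in; it is judged then, once.
The state is a dict: "clock": time; "joints": joint angles; "joint_vel": joint speeds; "joint_efforts": joint torques, N m; "position": TCP position; "ee_rot": TCP orientation; "contact_force": force on the tool from outside, world axes, zero at the start; "wrist_torque": the same for the moment, N m; "gripper_width": finger opening in mm; "grasp_force": force on a finger pad.
Only numpy, scipy, OpenCV 4.12 (cv2) and the standard library are available. Lean on these libraries where they do the work, as an engineer would, in place of code of your own. Each camera call takes 0.05 s, during which the arm holds its last target. There are 200 camera calls.

## Working session

There is one attempt and no reset: what is moved stays moved. The work goes in short steps, Python scripts to look and compute and a tool call to move; the robot and the scene stay as the last step left them, time stands still between calls to the robot, and variables do not carry over. Pictures are saved under pics/ and viewed, at most 10 in all, crops included, and the job is handed in when it is done.

Besides the shell and the picture viewer there is one more tool, called after "Call:" as a command line: name --argument value ..., lists and objects as JSON in quotes. move_arm: Moves the arm, as the interface text tells. Its arguments: {"type":"object","properties":{"fingers":{"type":"array","items":{"type":"number"}},"travel":{"type":"array","items":{"type":"array","items":{"type":"number"}}},"dr":{"type":"array","items":{"type":"array","items":{"type":"number"}}}},"required":["fingers","travel","dr"]}

```bash
mkdir -p pics; python3 - <<'E'
from bench import arm
import cv2,numpy as np
np.set_printoptions(precision=4,suppress=True)
s=arm.read_state();print(s['clock'],s['position'],s['ee_rot'],s['gripper_width'])
for n in['scene','side','wrist']:
    m=arm.camera_model(n);print(n,{k:np.array(v) for k,v in m.items()})
    cv2.imwrite(f'pics/{n}0.png',arm.get_image(n)[:,:,::-1])
E
```

```text
0.0 [624.8002   0.0266 403.5918] [-0.707   0.7072  0.0008 -0.0008] 85.1956481801297
scene {'intrinsics': array([[572.1374,   0.    , 335.5625],
       [  0.    , 572.1374, 246.4968],
       [  0.    ,   0.    ,   1.    ]]), 'pose': array([[  -0.8612,   -0.4023,    0.3106,  938.5384],
       [   0.5083,   -0.6816,    0.5263,  572.9366],
       [  -0.    ,    0.6112,    0.7915, 1139.0682],
       [   0.    ,    0.    ,    0.    ,    1.    ]])}
side {'intrinsics': array([[465.7122,   0.    , 320.1775],
       [  0.    , 465.7122, 240.406 ],
       [  0.    ,   0.    ,   1.    ]]), 'pose': array([[   0.9984,    0.0363,   -0.0435,  508.5257],
       [  -0.0564,    0.5657,   -0.8227, -966.5439],
       [  -0.0052,    0.8238,    0.5668,  755.62  ],
       [   0.    ,    0.    ,    0.    ,    1.    ]])}
wrist {'intrinsics': array([[336.4185,   0.    , 321.8459],
       [  0.    , 336.4185, 237.2771],
       [  0.    ,   0.    ,   1.    ]]), 'pose': array([[ -1.    ,  -0.0013,   0.0013, 624.1159],
       [  0.0008,  -0.9489,  -0.3156, -80.2496],
       [  0.0016,  -0.3156,   0.9489, 372.4627],
       [  0.    ,   0.    ,   0.    ,   1.    ]])}
```

View pics/scene0.png

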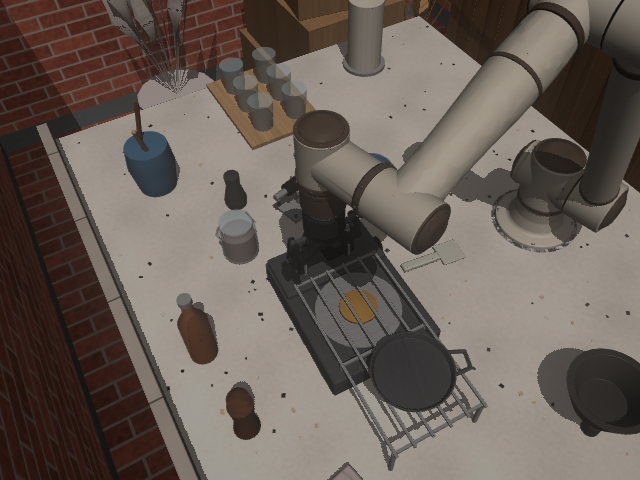

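View pics/side0.png

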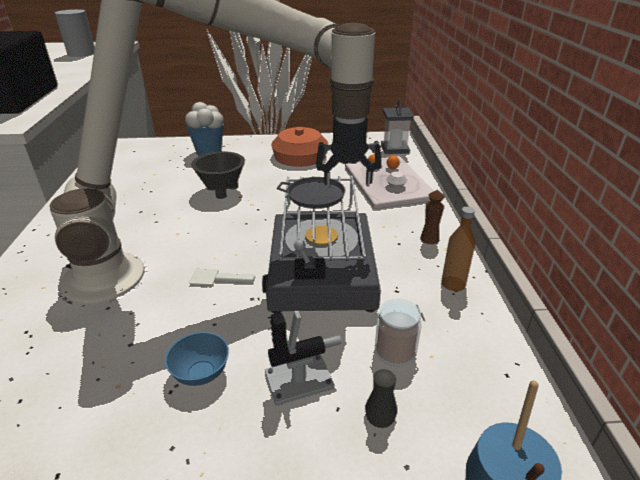

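The scene picture shows the stove with its burner at about (357,306) and the comal at (413,370) on the rack. The side picture shows the igniter's grip near (279,330), the trigger near (295,330), the jar at (398,330), the pestle at (381,398) and the switch at (308,262). I'll enlarge the side view.

```bash
python3 - <<'E'
import cv2
i=cv2.imread('pics/side0.png')
cv2.imwrite('pics/ign.png',cv2.resize(i[300:450,250:450],None,fx=4,fy=4,interpolation=cv2.INTER_CUBIC))
cv2.imwrite('pics/stv.png',cv2.resize(i[170:320,230:430],None,fx=4,fy=4,interpolation=cv2.INTER_CUBIC))
E
```

```text
(no output)
```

View pics/ign.png

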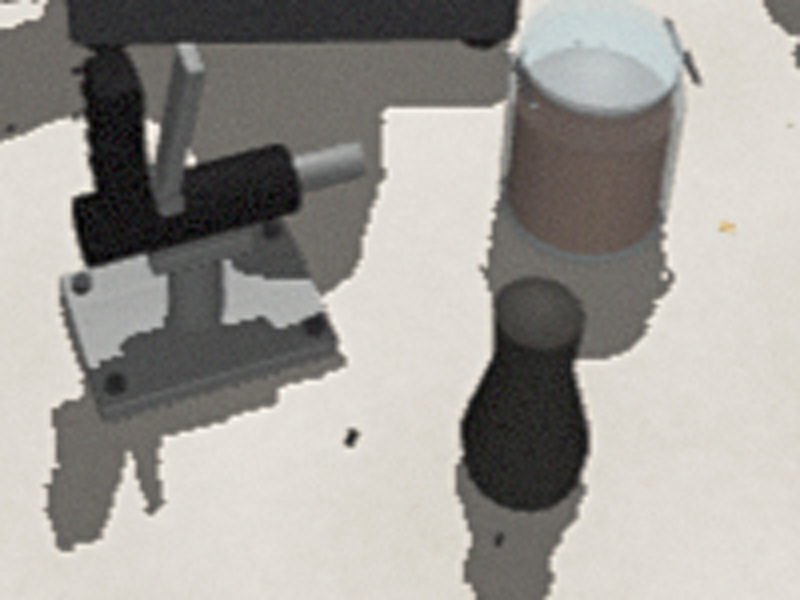

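View pics/stv.png

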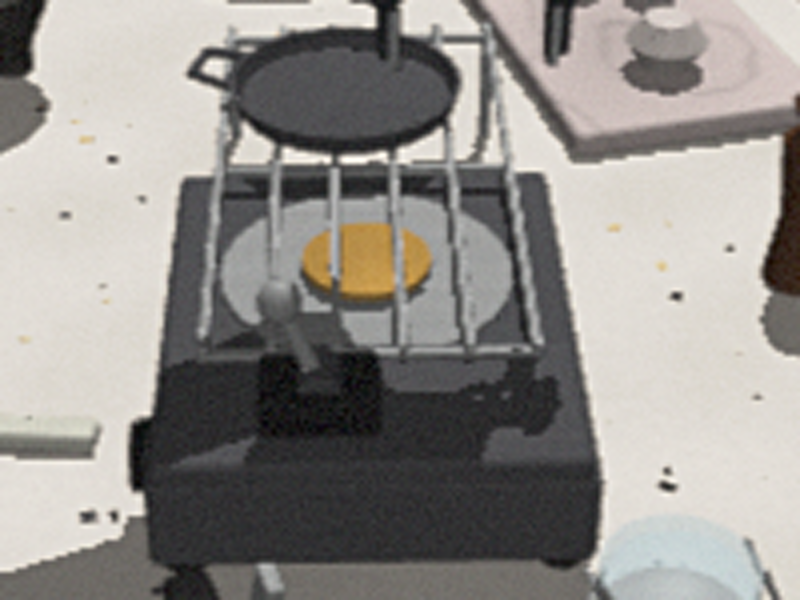

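View pics/wrist0.png

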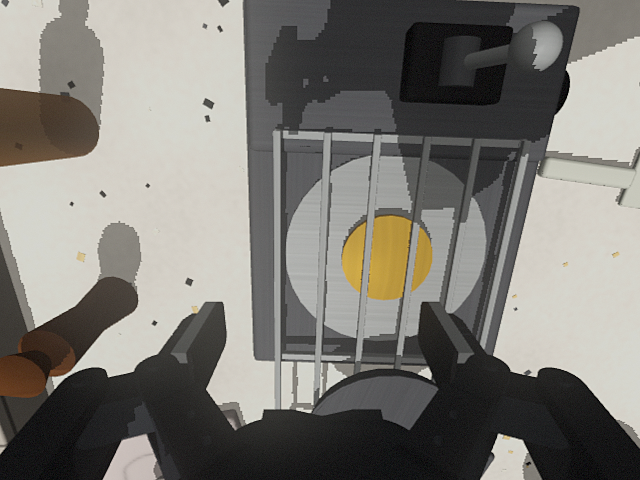

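The igniter crop shows, in side pixels, the grip top at (277.5,313), the trigger top at (297.5,312), the nozzle tip at (340.5,340) and the foot corners at (276,404.5) and (336,389.5). The stove crop puts the rail ends at (281,258) and (364.5,257.5), the far ends at (288,179) and (352,178), and the switch ball at (299,244.5). In the wrist picture the rail ends are at (279,131) and (527,142), and the switch ball is at (540,45).

```bash
cat > h.py <<'E'
import numpy as np
from scipy.optimize import least_squares
from bench import arm
np.set_printoptions(precision=3,suppress=True)
def proj(m,P):
    T=np.array(m['pose']);K=np.array(m['intrinsics']);p=(np.atleast_2d(P)-T[:3,3])@T[:3,:3]
    q=np.c_[p[:,0],-p[:,1],-p[:,2]]@K.T
    return q[:,:2]/q[:,2:]
def ray(m,u,z):
    T=np.array(m['pose']);K=np.array(m['intrinsics']);d=np.linalg.inv(K)@[u[0],u[1],1]
    d=T[:3,:3]@[d[0],-d[1],-d[2]];return T[:3,3]+d*(z-T[2,3])/d[2]
def world(q,P):
    c,s=np.cos(q[2]),np.sin(q[2]);P=np.atleast_2d(P).astype(float)
    return np.c_[P[:,:2]@np.array([[c,s],[-s,c]])+q[:2],P[:,2]]
def fit(obs,q0):
    f=lambda q:np.concatenate([(proj(m,world(q,[P]))[0]-u) for m,P,u in obs])
    r=least_squares(f,q0,loss='soft_l1',x_scale=[1,1,.01]);return r.x,f(r.x).reshape(-1,2)
E
python3 - <<'E'
from h import *
S,W,C=[arm.camera_model(n) for n in('side','wrist','scene')]
st=[(S,(-130,-208,85),(267.5,289.5)),(S,(-100,-110,95),(280.7,258)),(S,(100,-110,95),(364.5,257.5)),(S,(-100,315,95),(288.2,178.7)),(S,(100,315,95),(351.7,178.2)),
(W,(100,-110,95),(279,131)),(W,(-100,-110,95),(527,142)),(W,(-130,-208,85),(579,7))]
q,r=fit(st,[600,-50,0]);print('stove',q);print(r)
T=least_squares(lambda P:np.concatenate([proj(S,P)[0]-(299.2,244.5),proj(W,P)[0]-(540,45)]),[570,-200,150]);print('tip',T.x,T.fun, 'in stove',(T.x[:2]-q[:2])@np.array([[np.cos(q[2]),-np.sin(q[2])],[np.sin(q[2]),np.cos(q[2])]]))
print('comal',ray(S,(316.7,192),113),ray(C,(413,368),113),'hand',ray(S,(277.5,188),111),ray(C,(467,355),111),'burner',world(q,[0,0,95]))
ig=[(S,(-38,0,182),(277.5,313)),(S,(-2.1,0,179.4),(297.5,312)),(S,(80,0,86),(340.5,340)),(S,(-60,-42.5,0),(276.2,404.5)),(S,(60,-42.5,0),(335.7,389.5))]
q,r=fit(ig,[500,-400,0]);print('ign',q);print(r)
print('grip',world(q,[[-38,0,160],[-2,0,179]]),'jar',ray(S,(400,350),10),ray(C,(238,250),10),'tej',ray(S,(381,415),20),ray(C,(235,203),10))
E
```

```text
stove [565.641  38.291  -0.043]
[[-2.692 -3.524]
 [-0.161 -1.965]
 [-0.287 -2.493]
 [-0.009 -3.112]
 [ 0.145 -3.303]
 [-4.227  0.252]
 [-0.564  0.322]
 [11.306 -2.146]]
tip [ 505.122 -121.74   165.825] [-0.714 -0.404 -0.173 -0.084] in stove [ -53.611 -162.476]
comal [561.682 211.414 113.   ] [557.906 224.56  113.   ] hand [448.736 246.908 111.   ] [448.881 255.344 111.   ] burner [[565.641  38.291  95.   ]]
ign [ 501.557 -353.549    0.206]
[[ 0.022  2.174]
 [-0.057  0.516]
 [-0.021  0.266]
 [-0.436 -1.998]
 [ 0.535 -0.775]]
grip [[ 464.36  -361.323  160.   ]
 [ 499.599 -353.958  179.   ]] jar [ 710.283 -300.843   10.   ] [ 709.494 -291.505   10.   ] tej [ 643.066 -460.128   20.   ] [ 650.818 -438.657   10.   ]
```

Call:
move_arm --fingers '[0,0,0,0,0,0,0,0]' --travel '[[20,30,0],[45,60,0],[70,95,0],[95,130,0],[115,155,0],[118,160,0],[118,160,0],[118,160,0]]' --dr '[[0,0,0],[0,0,0],[0,0,0],[0,0,0],[0,0,0],[0,0,0],[0,0,0],[0,0,0]]'

```text
clock: 0.95
position: [465.7, -117.7, 404.8]
ee_rot: [0.707, -0.707, 0.0, -0.0]
contact_force: [0.4, 0.3, 0.7]
gripper_width: 0.3
grasp_force: 0.0
```

```bash
python3 - <<'E'
from h import *; import cv2
s=arm.read_state();print(s['clock'],s['position'],s['ee_rot'],s['gripper_width'],s['contact_force'])
print(np.array(arm.camera_model('wrist')['pose']))
w=arm.get_image('wrist')[:,:,::-1];c=arm.get_image('scene')[:,:,::-1]
cv2.imwrite('pics/w1.png',w);cv2.imwrite('pics/c1.png',c)
m=np.vstack([cv2.resize(w,(400,300)),cv2.resize(c,(400,300))])
cv2.imwrite('pics/m1.png',np.hstack([m,np.vstack([cv2.resize(c[130:280,170:370],(400,300)),cv2.resize(c[300:450,330:530],(400,300))])]))
E
```

```text
0.95 [ 465.676 -117.674  404.806] [ 0.707 -0.707  0.    -0.   ] 0.311444946011787 [0.378 0.311 0.684]
[[  -1.      -0.      -0.001  465.097]
 [   0.      -0.949   -0.316 -197.956]
 [  -0.001   -0.316    0.949  373.525]
 [   0.       0.       0.       1.   ]]
```

View pics/m1.png

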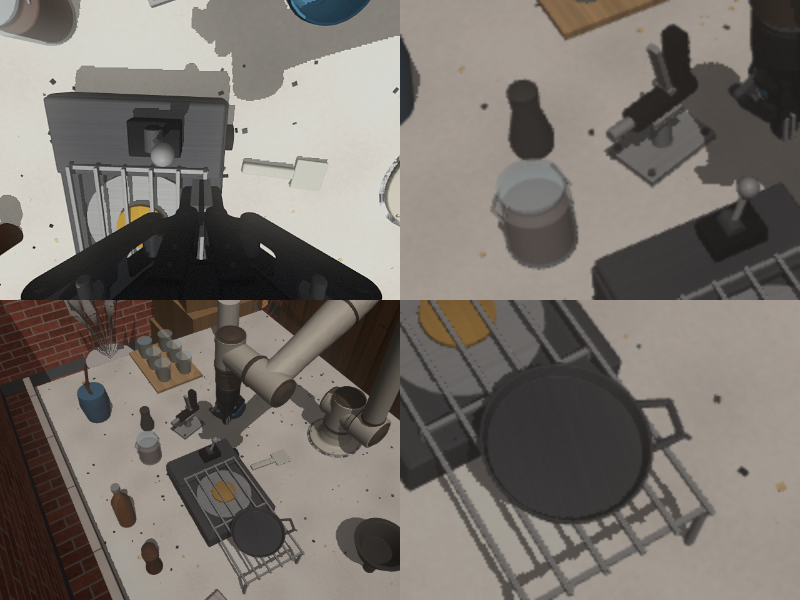

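Top left of the mosaic: the wrist camera has the switch ball at full-frame pixel (259,246) and the rail ends at (107,267) and (333,270). In the scene camera, the grip top is at (308,146), the trigger top at (297.5,154), the nozzle at (280,195), the ball at (344,223.5), the comal centre at (413.5,371.5), the handle end at (471,359) and the rack corner at (486,406).

```bash
python3 - <<'E'
from h import *
S,W,C=[arm.camera_model(n) for n in('side','wrist','scene')]
W0=dict(W);W0['pose']=[[-1,-.0013,.0013,624.12],[.0008,-.9489,-.3156,-80.25],[.0016,-.3156,.9489,372.46+1],[0,0,0,1]]
st=[(S,(-100,-110,95),(280.7,258)),(S,(100,-110,95),(364.5,257.5)),(S,(-100,315,95),(288.2,178.7)),(S,(100,315,95),(351.7,178.2)),
(W0,(100,-110,95),(279,131)),(W0,(-100,-110,95),(527,142)),(W,(100,-110,95),(107,267)),(W,(-100,-110,95),(333,270)),(C,(-100,315,95),(486,406.5))]
q,r=fit(st,[600,-50,0]);print('stove',q);print(r)
o=[(S,(299.2,244.5)),(W0,(540,45)),(W,(259,246)),(C,(344,223.5))]
T=least_squares(lambda P:np.concatenate([proj(m,P)[0]-u for m,u in o]),[570,-200,150]);print('tip',T.x,T.fun,'pivot',world(q,[-30,-160,113]))
print('comal',ray(S,(316.7,192),113),ray(C,(413.5,370.5),113),'hand',ray(S,(277.5,188),111),ray(C,(471,359),111))
ig=[(S,(-38,0,182),(277.5,313)),(S,(-2.1,0,179.4),(297.5,312)),(S,(80,0,86),(340.5,340)),(S,(-60,-42.5,0),(276.2,404.5)),(S,(60,-42.5,0),(335.7,389.5)),(C,(-38,0,182),(308,146)),(C,(-2.1,0,179.4),(297.5,154)),(C,(80,0,86),(280,195))]
q,r=fit(ig,[500,-400,0]);print('ign',q);print(r)
print('grip',world(q,[[-38,0,160],[-31,0,160],[-26,0,160]]))
E
```

```text
stove [563.406  37.263  -0.045]
[[-1.179 -1.715]
 [-1.229 -2.161]
 [-0.551 -2.968]
 [-0.355 -3.112]
 [-1.221 -1.335]
 [ 1.863 -0.842]
 [-0.03  -0.167]
 [-3.605  5.942]
 [ 1.094  1.066]]
tip [ 505.755 -122.177  166.833] [-0.438 -0.675 -1.215 -1.036  1.119  1.186  0.31  -1.201] pivot [[ 526.318 -121.244  113.   ]]
comal [561.682 211.414 113.   ] [560.123 229.368 113.   ] hand [448.736 246.908 111.   ] [447.558 266.214 111.   ]
ign [ 500.786 -354.91     0.224]
[[-0.356  2.995]
 [-0.472  1.078]
 [-0.579  0.272]
 [-0.351 -0.99 ]
 [ 0.413 -0.711]
 [ 0.145  0.514]
 [-0.391  0.296]
 [-5.792  2.713]]
grip [[ 463.736 -363.355  160.   ]
 [ 470.561 -361.799  160.   ]
 [ 475.436 -360.688  160.   ]]
```

Call:
move_arm --fingers '[0,0,0,0,0,0,0,0,0,0]' --travel '[[2,0,30],[4,0,60],[4,0,80],[4,-5,80],[4,-15,80],[4,-25,80],[4,-35,80],[4,-45,80],[4,-52,80],[4,-56,80]]' --dr '[[0,0,0],[0,0,0],[0,0,0],[0,0,0],[0,0,0],[0,0,0],[0,0,0],[0,0,0],[0,0,0],[0,0,0]]'

```text
clock: 2.05
position: [521.9, -122.0, 324.8]
ee_rot: [-0.707, 0.707, -0.0, 0.0]
contact_force: [-0.6, -0.6, 1.0]
gripper_width: 0.3
grasp_force: 0.5
```

Call:
move_arm --fingers '[0,0,0]' --travel '[[0,-3,0],[0,-5,0],[0,-6,0]]' --dr '[[0,0,0],[0,0,0],[0,0,0]]'

```text
clock: 2.35
position: [526.8, -122.0, 324.4]
ee_rot: [-0.707, 0.707, 0.0, -0.0]
contact_force: [-1.3, -0.9, -0.5]
gripper_width: 0.1
grasp_force: 0.5
```

Call:
move_arm --fingers '[0,0,0]' --travel '[[0,-2,0],[0,-4,0],[0,-4,0]]' --dr '[[0,0,0],[0,0,0],[0,0,0]]'

```text
clock: 2.65
position: [531.0, -121.9, 324.6]
ee_rot: [-0.707, 0.707, 0.0, -0.0]
contact_force: [-0.9, 0.6, 0.4]
gripper_width: -0.2
grasp_force: 0.6
```

```bash
python3 - <<'E'
from h import *; import cv2
s=arm.read_state();print(s['clock'],s['position'],s['contact_force'])
a=arm.get_image('side')[:,:,::-1];w=arm.get_image('wrist')[:,:,::-1];c=arm.get_image('scene')[:,:,::-1]
f=lambda i:cv2.resize(i,(400,300),interpolation=cv2.INTER_CUBIC)
cv2.imwrite('pics/m2.png',np.hstack([f(a[190:290,260:393]),f(w)]))
E
```

```text
2.65 [ 530.998 -121.926  324.621] [-0.857  0.633  0.385]
```

View pics/m2.png

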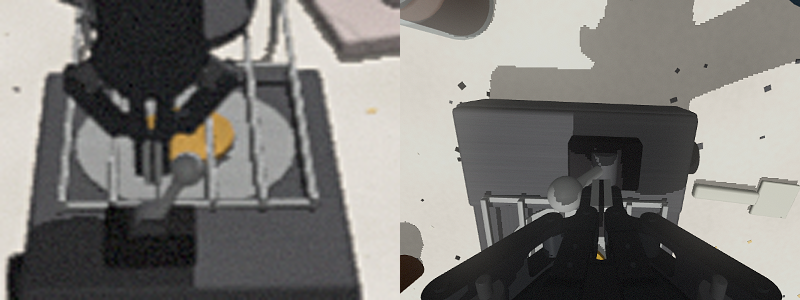

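The lever has swung over to the +x side, with its ball at about (322,245) in the side view, but the force doesn't show that it has reached its stop. I'll push on until it rises.

Call:
move_arm --fingers '[0,0,0]' --travel '[[0,-2,0],[0,-4,0],[0,-4,0]]' --dr '[[0,0,0],[0,0,0],[0,0,0]]'

```text
clock: 3.1
position: [533.0, -122.1, 324.2]
ee_rot: [-0.707, 0.707, 0.003, -0.003]
contact_force: [-8.3, 0.9, 4.7]
gripper_width: -0.1
grasp_force: 4.8
```

Call:
move_arm --fingers '[0,0,0]' --travel '[[0,-2,0],[0,-4,0],[0,-4,0]]' --dr '[[0,0,0],[0,0,0],[0,0,0]]'

```text
clock: 3.4
position: [534.8, -122.2, 324.1]
ee_rot: [-0.707, 0.707, 0.006, -0.006]
contact_force: [-15.8, 2.0, 9.8]
gripper_width: -0.0
grasp_force: 9.2
```

```bash
python3 - <<'E'
from h import *; import cv2
s=arm.read_state();print(s['clock'],s['position'],s['contact_force'])
S=arm.camera_model('side')
print(ray(S,(321.7,245),165),proj(S,world([563.4,37.3,-.045],[[-30+60*np.sin(.5),-160,113+53],[-30,-160,112]])))
for n in('side','wrist'):cv2.imwrite(f'pics/{n}3.png',arm.get_image(n)[:,:,::-1])
E
```

```text
3.4 [ 534.775 -122.185  324.073] [-15.806   1.951   9.843]
[ 556.18  -127.312  165.   ] [[321.023 243.398]
 [308.499 262.975]]
```

The lever is on its stop: the force climbs elastically and the ball sits where full-on puts it. Next I'll back off, rise and go over the igniter.

Call:
move_arm --fingers '[0,0,0,85,85,85,85,85,85,85]' --travel '[[0,15,0],[0,25,-10],[0,25,-55],[20,30,-100],[65,40,-105],[110,50,-105],[155,60,-105],[200,66,-105],[239,66,-105],[239,66,-105]]' --dr '[[0,0,0],[0,0,0],[0,0,0],[0,0,0],[0,0,-0.05],[0,0,-0.1],[0,0,-0.15],[0,0,-0.2],[0,0,-0.224],[0,0,-0.224]]'

```text
clock: 4.5
position: [472.7, -364.9, 430.4]
ee_rot: [0.78, -0.625, 0.002, 0.0]
contact_force: [0.0, 0.5, -0.3]
gripper_width: 84.9
grasp_force: 0.0
```

```bash
python3 - <<'E'
from h import *; import cv2
s=arm.read_state();print(s['clock'],s['position'],s['ee_rot'],s['contact_force'],s['gripper_width'])
W=arm.camera_model('wrist');q=[500.8,-354.9,.224]
w=arm.get_image('wrist')[:,:,::-1].copy();cv2.imwrite('pics/w4.png',w)
print(proj(W,world(q,[[-49,-15,182],[-27,-15,182],[-27,15,182],[-49,15,182],[-2,0,179],[80,0,86]])))
b=cv2.imread('pics/side3.png')
f=lambda i,s=(400,300):cv2.resize(i,s,interpolation=cv2.INTER_CUBIC)
cv2.imwrite('pics/m4.png',f(w,(800,600)))
E
```

```text
4.5 [ 472.716 -364.924  430.361] [ 0.78  -0.625  0.002  0.   ] [ 0.049  0.477 -0.264] 84.85720178621355
[[350.521 233.147]
 [318.038 233.285]
 [318.407 273.833]
 [349.604 273.714]
 [282.576 252.569]
 [208.419 218.529]]
```

View pics/m4.png

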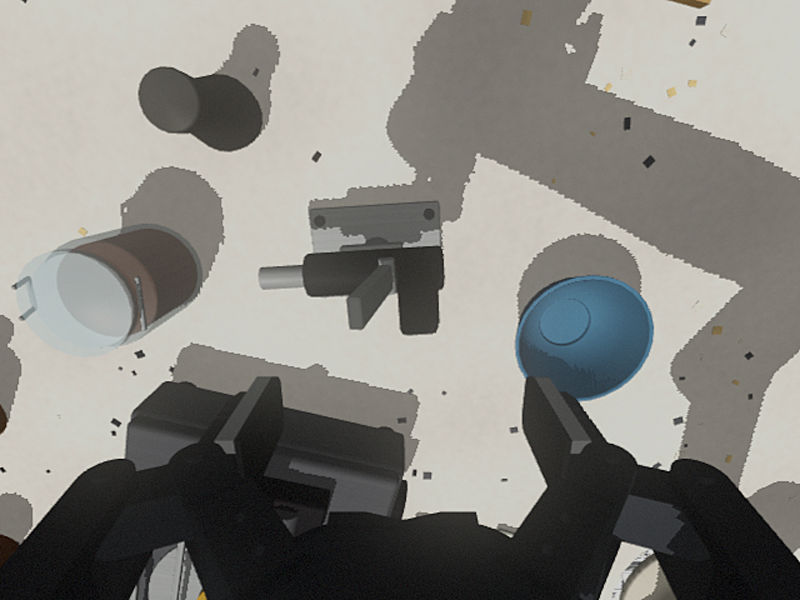

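The wrist view agrees with the igniter fit: nozzle at (262,277) against (260,273) predicted, and grip top across 400–440 as predicted. The grip is centred between the open pads, so I'll descend with a 2 mm correction.

Call:
move_arm --fingers '[85,85,85,85,85,85]' --travel '[[0,2,30],[0,2,60],[0,2,85],[0,2,105],[0,2,120],[0,2,120]]' --dr '[[0,0,0],[0,0,0],[0,0,0],[0,0,0],[0,0,0],[0,0,0]]'

```text
clock: 5.15
position: [471.0, -360.3, 308.3]
ee_rot: [0.782, -0.623, -0.002, 0.0]
contact_force: [-0.0, 0.5, 0.3]
gripper_width: 84.9
grasp_force: 0.0
```

Call:
move_arm --fingers '[55,30,25,20,20]' --travel '[[0,0,0],[0,0,0],[0,0,0],[0,0,0],[0,0,0]]' --dr '[[0,0,0],[0,0,0],[0,0,0],[0,0,0],[0,0,0]]'

```text
clock: 5.65
position: [470.1, -362.3, 313.3]
ee_rot: [0.783, -0.622, 0.001, 0.002]
contact_force: [-8.0, -0.8, 12.2]
gripper_width: 34.1
grasp_force: 59.8
```

Call:
move_arm --fingers '[20,20,20,20,20,20,20,20]' --travel '[[0,0,0],[0,0,0],[0,0,0],[0,0,0],[0,0,0],[0,0,0],[0,0,0],[0,0,0]]' --dr '[[0,0,0],[0,0,0],[0,0,0],[0,0,0],[0,0,0],[0,0,0],[0,0,0],[0,0,0]]'

```text
clock: 6.45
position: [470.1, -362.3, 313.3]
ee_rot: [0.783, -0.622, 0.001, 0.002]
contact_force: [-6.7, 0.6, 11.0]
gripper_width: 34.4
grasp_force: 59.7
```

```bash
python3 - <<'E'
from h import *; import cv2
s=arm.read_state();print(s['clock'],s['position'],s['contact_force'],s['gripper_width'],s['grasp_force'])
a=arm.get_image('side')[:,:,::-1];c=arm.get_image('scene')[:,:,::-1];w=arm.get_image('wrist')[:,:,::-1]
f=lambda i:cv2.resize(i,(400,300),interpolation=cv2.INTER_CUBIC)
b=cv2.imread('pics/side3.png')
cv2.imwrite('pics/m5.png',np.vstack([np.hstack([f(a[290:390,230:363]),f(c[120:220,240:373])]),np.hstack([f(w),f(a[220:295,260:360])])]))
E
```

```text
6.45 [ 470.072 -362.267  313.28 ] [-6.726  0.636 11.01 ] 34.39565456788762 59.67986814212054
```

View pics/m5.png

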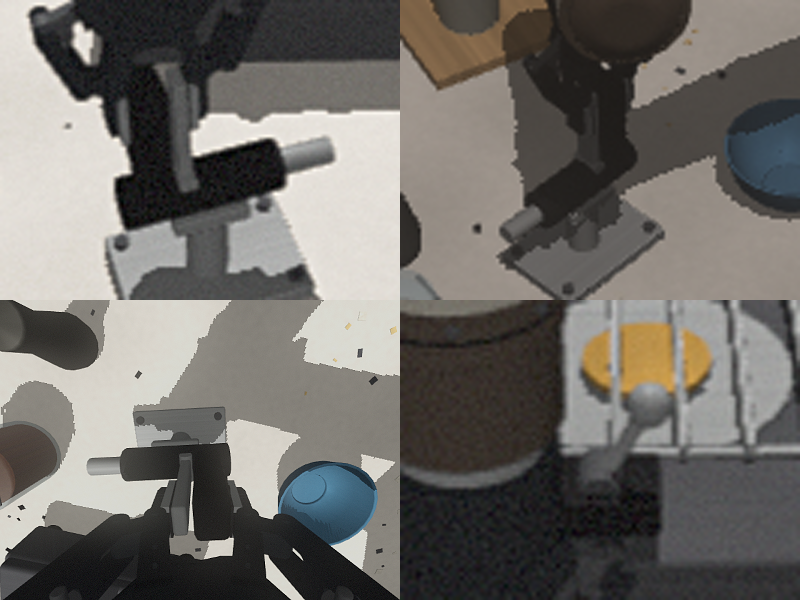

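The trigger stands upright against the grip with a 34 mm opening, held about 1 s, and the switch lever still leans to +x. I'll release and go to view the comal.

Call:
move_arm --fingers '[50,75,85,85,85,85,85,85]' --travel '[[0,0,0],[0,0,0],[0,0,0],[0,0,0],[0,0,-30],[0,0,-70],[0,0,-110],[0,0,-140]]' --dr '[[0,0,0],[0,0,0],[0,0,0],[0,0,0],[0,0,0],[0,0,0],[0,0,0],[0,0,0]]'

```text
clock: 7.4
position: [470.8, -361.6, 452.5]
ee_rot: [0.782, -0.624, 0.001, 0.0]
contact_force: [0.7, -0.5, -0.1]
gripper_width: 85.0
grasp_force: 0.0
```

Call:
move_arm --fingers '[40,40,40,40,40,40,40,40,40,40]' --travel '[[-45,-20,0],[-90,-40,0],[-135,-60,0],[-180,-80,0],[-225,-105,0],[-270,-130,0],[-315,-155,0],[-360,-180,0],[-405,-200,0],[-445,-220,0]]' --dr '[[0,0,0],[0,0,0],[0,0,0.05],[0,0,0.1],[0,0,0.15],[0,0,0.2],[0,0,0.25],[0,0,0.269],[0,0,0.269],[0,0,0.269]]'

```text
clock: 8.4
position: [586.6, 123.2, 449.7]
ee_rot: [-0.691, 0.723, 0.0, -0.001]
contact_force: [0.3, -0.5, 0.4]
gripper_width: 40.1
grasp_force: 0.0
```

```bash
python3 - <<'E'
from h import *; import cv2
s=arm.read_state();print(s['clock'],s['position'],s['ee_rot'],s['gripper_width'])
W=arm.camera_model('wrist');w=arm.get_image('wrist')[:,:,::-1].copy();cv2.imwrite('pics/w6.png',w)
print(proj(W,[[560,220,113],[563,37,95],[478,220,113],[643,220,113]]))
cv2.imwrite('pics/m6.png',cv2.resize(w,(800,600)))
np.save('W6.npy',W['pose'])
E
```

```text
8.4 [586.567 123.204 449.679] [-0.691  0.723  0.    -0.001] 40.10466851473349
[[351.221 306.08 ]
 [342.581 117.643]
 [431.382 302.82 ]
 [270.619 309.357]]
```

View pics/m6.png

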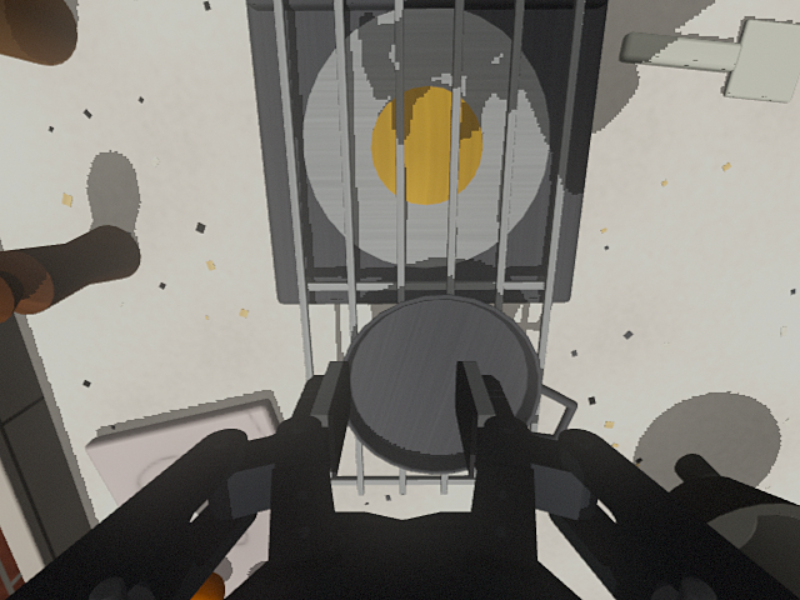

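The last view shows the comal's rim spanning view columns about 347–541 and rows 295–472, the handle at (575,405) and the brass burner centred at (427,146), or (341.6,116.4) at full-frame scale. I'll measure both numerically.

```bash
python3 - <<'E'
from h import *; import cv2
W,S,C=[arm.camera_model(n) for n in('wrist','side','scene')]
def brass(f,roi):
    i=cv2.imread(f);h=cv2.cvtColor(i,cv2.COLOR_BGR2HSV);m=((h[...,0]>12)&(h[...,0]<30)&(h[...,1]>130)&(h[...,2]>60)).astype('uint8')
    k=np.zeros_like(m);x0,y0,x1,y1=roi;k[y0:y1,x0:x1]=m[y0:y1,x0:x1]
    p=cv2.convexHull(cv2.findNonZero(k));e=cv2.fitEllipse(p);return e
o=[(W,brass('pics/w6.png',(280,50,400,180))),(S,brass('pics/side0.png',(300,215,345,250))),(C,brass('pics/c1.png',(320,270,400,340)))]
for m,e in o:
    print(e,[ray(m,e[0],z)[:2] for z in(75,80,85)])
# comal silhouette
i=cv2.imread('pics/w6.png');g=cv2.GaussianBlur(cv2.cvtColor(i,cv2.COLOR_BGR2GRAY),(3,3),0).astype(float)
c0=np.array([355.,306.]);A=np.r_[np.arange(-160,-20,4),np.arange(-20,25,3),np.arange(70,112,4)]
pts=[]
for a in np.radians(A):
    d=np.array([np.cos(a),np.sin(a)]);r=np.arange(55,100);P=c0+r[:,None]*d
    v=cv2.remap(g.astype('float32'),P[None,:,0].astype('float32'),P[None,:,1].astype('float32'),1)[0]
    dv=v[3:]-v[:-3];j=np.argmax(dv)
    if dv[j]>30: pts.append(P[j+1])
pts=np.array(pts,'float32');print(len(pts));print(pts.round(0).astype(int).tolist())
t=np.linspace(0,2*np.pi,240)
def f(q):
    P=np.vstack([np.c_[q[0]+R*np.cos(t),q[1]+R*np.sin(t),0*t+z] for R,z in((85,113),(79,95))])
    h=cv2.convexHull(proj(W,P).astype('float32'))
    return np.array([cv2.pointPolygonTest(h,(float(x),float(y)),True) for x,y in pts])
r=least_squares(f,[558,222],loss='soft_l1',diff_step=1e-3);print(r.x,f(r.x).round(1))
E
```

```text
((341.12158203125, 115.90381622314453), (88.45805358886719, 94.248046875), 7.694689750671387) [array([566.092,  41.412]), array([566.36,  41.52]), array([566.628,  41.628])]
((321.2086181640625, 235.00564575195312), (18.8068790435791, 31.480649948120117), 89.5763931274414) [array([564.848,  46.165]), array([564.435,  38.725]), array([564.021,  31.286])]
((358.23663330078125, 306.3334045410156), (33.46453094482422, 38.10407257080078), 96.01306915283203) [array([562.011,  31.93 ]), array([563.78 ,  34.472]), array([565.55 ,  37.015])]
59
[[279, 278], [280, 273], [281, 267], [289, 265], [292, 260], [296, 257], [297, 250], [304, 250], [297, 232], [305, 232], [310, 229], [324, 228], [331, 232], [332, 212], [342, 232], [345, 214], [352, 232], [358, 221], [368, 232], [373, 232], [379, 232], [385, 232], [398, 219], [398, 232], [405, 231], [413, 231], [405, 251], [411, 252], [412, 258], [422, 257], [419, 266], [422, 270], [424, 275], [426, 280], [431, 283], [431, 287], [432, 291], [434, 295], [434, 299], [433, 303], [434, 307], [444, 312], [431, 315], [431, 319], [430, 323], [429, 327], [431, 332], [429, 336], [380, 374], [377, 383], [370, 375], [365, 376], [360, 383], [355, 378], [350, 383], [344, 383], [339, 383], [335, 376], [329, 376]]
[562.271 230.352] [  4.1   2.4  -0.3   4.9   4.1   4.3   0.5   3.7 -14.9 -10.6 -11.3  -7.4
  -1.9 -21.3   0.4 -17.9   0.9 -10.1  -0.1  -1.   -2.8  -4.6 -21.3  -8.9
 -13.6 -18.2   3.2  -0.4   3.   -4.6   2.7   3.    3.3   3.4   0.5   1.5
   1.5  -0.6   0.3   1.1  -0.1 -10.3   1.3   1.    0.6   0.2  -3.2  -3.7
  -1.2  -9.3  -0.3  -0.2  -6.   -0.7  -5.3  -5.8  -6.3   0.3  -1. ]
```

Call:
move_arm --fingers '[40,40,40,40,40,40,40,40,40,40]' --travel '[[-30,-15,0],[-65,-35,10],[-95,-50,25],[-106,-52,50],[-106,-52,80],[-106,-52,110],[-106,-52,135],[-106,-52,150],[-106,-52,160],[-106,-52,160]]' --dr '[[0,0,0],[0,0,0],[0,0,0],[0,0,0],[0,0,0],[0,0,0],[0,0,0],[0,0,0],[0,0,0],[0,0,0]]'

```text
clock: 9.45
position: [643.1, 224.6, 287.9]
ee_rot: [-0.691, 0.723, 0.0, -0.002]
contact_force: [-0.2, 0.2, -1.1]
gripper_width: 40.2
grasp_force: 0.0
```

Call:
move_arm --fingers '[40,40,40,40]' --travel '[[0,0,6],[0,0,11],[0,0,13],[0,0,13]]' --dr '[[0,0,0],[0,0,0],[0,0,0],[0,0,0]]'

```text
clock: 9.85
position: [643.4, 224.9, 276.7]
ee_rot: [-0.691, 0.723, 0.0, -0.0]
contact_force: [0.1, -0.2, 0.4]
gripper_width: 39.8
grasp_force: 0.0
```

Call:
move_arm --fingers '[25,15,8,2,0,0]' --travel '[[0,0,0],[0,0,0],[0,0,0],[0,0,0],[0,0,0],[0,0,0]]' --dr '[[0,0,0],[0,0,0],[0,0,0],[0,0,0],[0,0,0],[0,0,0]]'

```text
clock: 10.45
position: [643.1, 224.4, 276.9]
ee_rot: [-0.691, 0.723, -0.0, -0.001]
contact_force: [-3.2, -3.9, 3.1]
gripper_width: 4.1
grasp_force: 55.9
```

The rim is gripped at 4.1 mm. Now I'll slide it slowly along the rails.

Call:
move_arm --fingers '[0,0,0,0,0,0,0,0,0,0]' --travel '[[3,0,0.5],[10,-0.5,0.5],[19,-1,0.5],[28,-2,0.5],[37,-2.5,0.5],[46,-3,0.5],[55,-3.5,0.5],[64,-4,0.5],[73,-5,0.5],[80,-5.5,0.5]]' --dr '[[0,0,0],[0,0,0],[0,0,0],[0,0,0],[0,0,0],[0,0,0],[0,0,0],[0,0,0],[0,0,0],[0,0,0]]'

```text
clock: 11.45
position: [646.1, 145.0, 276.9]
ee_rot: [-0.69, 0.724, -0.0, 0.003]
contact_force: [-0.9, 6.0, 2.4]
gripper_width: 4.4
grasp_force: 60.5
```

Call:
move_arm --fingers '[0,0,0,0,0,0,0,0,0,0]' --travel '[[10,-0.5,0],[22,-1,0],[35,-2,0],[48,-2.5,0],[61,-3,0],[74,-3.5,0],[86,-4.5,0],[97,-5,0],[106,-5.5,0],[109,-5.5,0]]' --dr '[[0,0,0],[0,0,0],[0,0,0],[0,0,0],[0,0,0],[0,0,0],[0,0,0],[0,0,0],[0,0,0],[0,0,0]]'

```text
clock: 12.45
position: [646.6, 35.4, 276.9]
ee_rot: [-0.69, 0.724, -0.0, 0.002]
contact_force: [-0.1, 6.1, 3.8]
gripper_width: 3.9
grasp_force: 61.0
```

Call:
move_arm --fingers '[0,0,20,40,40]' --travel '[[1,0,0],[1,0,0],[1,0,0],[1,0,0],[1,0,0]]' --dr '[[0,0,0],[0,0,0],[0,0,0],[0,0,0],[0,0,0]]'

```text
clock: 12.95
position: [645.5, 34.0, 275.4]
ee_rot: [-0.691, 0.723, 0.0, -0.001]
contact_force: [0.5, -0.2, -0.3]
gripper_width: 39.6
grasp_force: 0.0
```

Call:
move_arm --fingers '[40,40,40,40,40,40,40,40,40,40]' --travel '[[0,0,-10],[0,0,-30],[0,0,-70],[0,10,-110],[0,30,-140],[0,55,-170],[30,80,-170],[60,80,-170],[60,80,-170],[60,80,-170]]' --dr '[[0,0,0],[0,0,0],[0,0,0],[0,0,0],[0,0,0],[0,0,0],[0,0,0],[0,0,0],[0,0,0],[0,0,0]]'

```text
clock: 13.95
position: [563.0, -22.3, 446.9]
ee_rot: [-0.691, 0.723, -0.0, 0.0]
contact_force: [-0.3, 0.5, -0.4]
gripper_width: 39.6
grasp_force: 0.0
```

```bash
cat > rim.py <<'E'
from h import *; import cv2
t=np.linspace(0,2*np.pi,180,endpoint=False)
def rim(m,img,x0,y0,R=26,r=85):
    g=cv2.GaussianBlur(cv2.cvtColor(img,cv2.COLOR_BGR2GRAY),(0,0),1).astype('float32')
    sm=lambda P:cv2.remap(g,*[proj(m,P)[None,:,k].astype('float32') for k in(0,1)],1)[0]
    def sc(x,y):
        c=lambda q,z=113:np.c_[x+q*np.cos(t),y+q*np.sin(t),0*t+z]
        return np.minimum(np.abs(sm(c(r+2.5))-sm(c(r-2.5))),25).mean()
    best=max((sc(x,y),x,y) for x in np.arange(x0-R,x0+R,2) for y in np.arange(y0-R,y0+R,2))
    return max((sc(x,y),x,y) for x in np.arange(best[1]-2,best[1]+2.1,.5) for y in np.arange(best[2]-2,best[2]+2.1,.5))
E
python3 - <<'E'
from rim import *
print('before scene',rim(arm.camera_model('scene'),cv2.imread('pics/c1.png'),560,228))
print('before side',rim(arm.camera_model('side'),cv2.imread('pics/side0.png'),560,220))
W6=dict(arm.camera_model('wrist'));W6['pose']=np.load('W6.npy');print('before wrist',rim(W6,cv2.imread('pics/w6.png'),560,228))
for n in('wrist','side','scene'):
    m=arm.camera_model(n);i=arm.get_image(n)[:,:,::-1].copy();cv2.imwrite(f'pics/{n}7.png',i);print(n,rim(m,i,565,38))
print(arm.read_state()['clock'])
E
```

```text
before scene (np.float32(19.62991), np.float64(560.0), np.float64(223.5))
before side (np.float32(21.048737), np.float64(558.0), np.float64(215.5))
before wrist (np.float32(19.324512), np.float64(559.5), np.float64(229.0))
wrist (np.float32(19.215696), np.float64(564.0), np.float64(27.0))
side (np.float32(16.744347), np.float64(572.0), np.float64(47.0))
scene (np.float32(16.971256), np.float64(572.5), np.float64(50.5))
14.1
```

```bash
python3 - <<'E'
from rim import *
for n in('wrist','side','scene'):
    m=arm.camera_model(n);g=cv2.cvtColor(cv2.imread(f'pics/{n}7.png'),cv2.COLOR_BGR2GRAY)
    for ax in(0,1):
        o=np.arange(-116,117,4.);P=np.c_[565+o*(ax==0),38+o*(ax==1),0*o+113]
        u=proj(m,P).round().astype(int).clip(0,[639,479]);print(n,'xy'[ax],'from -116 step 4:',*g[u[:,1],u[:,0]])
E
```

```text
wrist x from -116 step 4: 209 76 97 97 97 175 58 62 84 99 66 63 95 93 97 93 92 94 94 93 92 95 93 96 94 97 100 98 96 96 99 95 96 95 97 99 99 99 97 98 97 100 100 104 101 99 100 96 64 71 82 97 171 81 105 104 107 223 216
wrist y from -116 step 4: 93 183 175 92 88 87 97 95 92 93 96 92 61 95 92 94 97 95 93 93 94 93 92 94 96 93 93 96 94 96 97 96 98 98 98 102 99 95 98 96 102 99 98 100 102 103 100 103 97 57 63 63 67 158 215 213 214 215 214
side x from -116 step 4: 75 78 78 80 91 78 43 61 84 70 50 63 76 79 79 77 79 77 86 79 79 74 81 83 81 79 81 84 81 80 82 78 83 84 84 81 84 79 85 84 85 84 83 82 85 80 80 87 41 47 81 40 56 171 146 81 80 83 75
side y from -116 step 4: 70 79 83 88 90 93 91 88 85 84 75 71 82 82 78 77 80 78 76 79 80 81 83 83 80 82 81 78 86 80 80 85 83 83 83 83 80 83 83 76 83 83 72 78 81 81 58 45 51 51 45 42 111 111 222 223 216 216 217
scene x from -116 step 4: 152 151 51 55 55 56 101 44 38 56 43 45 44 54 54 53 53 52 52 52 52 52 52 51 51 52 51 51 50 51 50 51 49 50 53 51 52 53 52 52 52 52 53 54 53 53 55 53 54 32 50 54 101 103 101 102 66 54 55
scene y from -116 step 4: 51 52 50 52 52 103 88 52 52 55 42 52 47 47 47 50 51 50 51 51 50 49 50 49 50 51 51 50 50 51 50 50 50 52 51 53 54 53 52 53 53 52 52 53 53 53 53 52 52 52 53 53 51 62 103 104 55 102 89
```

```bash
python3 - <<'E'
from rim import *
for n in('wrist','side','scene'):
    m=arm.camera_model(n);i=cv2.imread(f'pics/{n}7.png')
    print(n,[tuple(np.round(rim(m,i,568,y,10),1)) for y in(33,50)],'inner r=81',[tuple(np.round(rim(m,i,568,y,10,81),1)) for y in(33,50)])
    g=cv2.cvtColor(i,cv2.COLOR_BGR2GRAY)
    for x in(545,590):
        o=np.arange(-60,-29,2.);u=proj(m,np.c_[0*o+x,o,0*o+113]).round().astype(int);print('  near y -60..-30 step2',*g[u[:,1],u[:,0]])
        o=np.arange(104,150,2.);u=proj(m,np.c_[0*o+x,o,0*o+113]).round().astype(int);print('  far y 104.. step2',*g[u[:,1],u[:,0]])
E
```

```text
wrist [(np.float64(19.1), np.float64(564.0), np.float64(28.0)), (np.float64(17.2), np.float64(572.0), np.float64(51.0))] inner r=81 [(np.float64(15.9), np.float64(559.5), np.float64(24.5)), (np.float64(18.5), np.float64(566.5), np.float64(49.5))]
  near y -60..-30 step2 63 164 70 78 80 75 72 69 140 84 80 82 85 83 84 93
  far y 104.. step2 97 96 97 95 72 61 59 60 59 62 59 57 68 104 84 128 123 124 122 124 125 132 131
  near y -60..-30 step2 85 73 174 176 81 94 95 94 96 93 96 95 94 92 94 80
  far y 104.. step2 99 101 105 93 65 58 62 60 60 61 60 58 84 133 210 220 220 219 191 187 185 182 181
side [(np.float64(16.2), np.float64(572.0), np.float64(43.0)), (np.float64(16.7), np.float64(572.0), np.float64(47.0))] inner r=81 [(np.float64(13.3), np.float64(575.5), np.float64(43.0)), (np.float64(17.4), np.float64(567.0), np.float64(45.5))]
  near y -60..-30 step2 73 72 72 68 68 43 43 44 44 44 35 35 37 37 69 69
  far y 104.. step2 47 47 47 48 48 48 49 49 45 45 45 89 89 89 201 201 212 212 212 207 207 207 202
  near y -60..-30 step2 78 78 73 73 69 69 47 47 40 40 37 40 43 43 43 80
  far y 104.. step2 44 44 46 46 43 43 43 52 52 56 56 56 149 149 149 165 165 165 167 167 165 165 165
scene [(np.float64(9.9), np.float64(558.0), np.float64(22.0)), (np.float64(17.0), np.float64(572.5), np.float64(50.5))] inner r=81 [(np.float64(9.2), np.float64(574.0), np.float64(43.0)), (np.float64(15.3), np.float64(576.5), np.float64(51.5))]
  near y -60..-30 step2 116 101 101 75 106 78 78 54 54 59 77 50 51 76 44 59
  far y 104.. step2 52 53 53 53 53 53 52 53 53 53 41 33 66 66 104 104 103 102 72 53 53 54 36
  near y -60..-30 step2 57 57 70 45 107 62 37 83 40 63 63 101 38 98 45 50
  far y 104.. step2 53 54 54 53 55 53 53 53 53 53 53 42 42 49 33 104 83 102 103 105 70 70 65
```

Three cameras put the comal near (569,49.5), so it pivoted a little in the grip and stopped about 10 mm short. I'll tow it the rest with closed fingers against the inside of the leading rim.

Call:
move_arm --fingers '[0,0,0,0,0,0,0,0]' --travel '[[-10,7,20],[-18,13,50],[-18,13,90],[-18,13,125],[-18,13,150],[-18,13,163],[-18,13,169],[-18,13,169]]' --dr '[[0,0,0],[0,0,0],[0,0,0],[0,0,0],[0,0,0],[0,0,0],[0,0,0],[0,0,0]]'

```text
clock: 14.9
position: [551.3, -2.7, 276.4]
ee_rot: [-0.691, 0.723, 0.0, -0.001]
contact_force: [0.4, -0.3, 0.3]
gripper_width: -0.0
grasp_force: 0.0
```

Call:
move_arm --fingers '[0,0,0]' --travel '[[3,1,0],[6,2,0],[6,2,0]]' --dr '[[0,0,0],[0,0,0],[0,0,0]]'

```text
clock: 15.2
position: [548.8, -9.4, 278.1]
ee_rot: [-0.691, 0.723, -0.0, 0.001]
contact_force: [-0.2, -1.0, 0.8]
gripper_width: 0.0
grasp_force: 0.0
```

Call:
move_arm --fingers '[0,0,0]' --travel '[[2,1,0],[4,1,0],[4,1,0]]' --dr '[[0,0,0],[0,0,0],[0,0,0]]'

```text
clock: 15.5
position: [547.5, -13.3, 277.4]
ee_rot: [-0.691, 0.723, -0.0, 0.0]
contact_force: [0.2, -0.6, -0.1]
gripper_width: -0.1
grasp_force: 0.0
```

Call:
move_arm --fingers '[0,0,0]' --travel '[[2,0.5,0],[4,1,0],[4,1,0]]' --dr '[[0,0,0],[0,0,0],[0,0,0]]'

```text
clock: 15.8
position: [546.7, -16.8, 277.3]
ee_rot: [-0.691, 0.723, -0.0, 0.001]
contact_force: [1.0, 2.7, -0.5]
gripper_width: 0.1
grasp_force: 1.2
```

Call:
move_arm --fingers '[0,0,0]' --travel '[[2,0.5,0],[4,1,0],[4,1,0]]' --dr '[[0,0,0],[0,0,0],[0,0,0]]'

```text
clock: 16.1
position: [545.3, -21.1, 277.3]
ee_rot: [-0.691, 0.723, -0.0, 0.0]
contact_force: [2.1, 3.3, -0.5]
gripper_width: 0.1
grasp_force: 1.2
```

Call:
move_arm --fingers '[0,0,0]' --travel '[[2,0.5,0],[4.5,1.5,0],[4.5,1.5,0]]' --dr '[[0,0,0],[0,0,0],[0,0,0]]'

```text
clock: 16.4
position: [543.4, -25.7, 277.3]
ee_rot: [-0.691, 0.723, -0.0, -0.0]
contact_force: [1.3, 2.0, 0.3]
gripper_width: -0.3
grasp_force: 1.1
```

Call:
move_arm --fingers '[0,0,0,0,0,0,0,0]' --travel '[[-6,-2,0],[-12,-4,-10],[-12,-4,-50],[-6,-10,-90],[2,-16,-130],[2,-16,-169],[2,-16,-169],[2,-16,-169]]' --dr '[[0,0,0],[0,0,0],[0,0,0],[0,0,0],[0,0,0],[0,0,0],[0,0,0],[0,0,0]]'

```text
clock: 17.2
position: [559.1, -28.0, 447.7]
ee_rot: [-0.691, 0.723, -0.001, 0.001]
contact_force: [0.1, -0.1, -0.4]
gripper_width: -0.2
grasp_force: 0.0
```

```bash
python3 - <<'E'
from rim import *
print(arm.read_state()['position'])
for n in('wrist','side','scene'):
    m=arm.camera_model(n);i=arm.get_image(n)[:,:,::-1].copy();cv2.imwrite(f'pics/{n}8.png',i)
    print(n,tuple(np.round(rim(m,i,568,40,14),1)),'inner',tuple(np.round(rim(m,i,568,40,14,81),1)))
    g=cv2.cvtColor(i,cv2.COLOR_BGR2GRAY)
    if n=='wrist':
      for x in(545,590):
        o=np.arange(90,140,2.);u=proj(m,np.c_[0*o+x,o,0*o+113]).round().astype(int);print('  far y 90.. step2',*g[u[:,1],u[:,0]])
      for y in(30,60):
        for o in(np.arange(470,500,2.),np.arange(630,668,2.)):
          u=proj(m,np.c_[o,0*o+y,0*o+113]).round().astype(int);print('  x',o[0],*g[u[:,1],u[:,0]])
E
```

```text
[559.064 -28.038 447.717]
wrist (np.float64(14.9), np.float64(574.5), np.float64(24.0)) inner (np.float64(18.6), np.float64(563.0), np.float64(37.0))
  far y 90.. step2 18 22 23 25 27 26 26 29 27 28 31 26 23 24 23 28 25 22 24 24 22 24 17 24 27
  far y 90.. step2 29 23 32 25 30 27 25 29 31 31 34 30 24 29 29 26 24 31 33 29 27 25 31 26 20
  x 470.0 170 90 61 75 97 93 91 62 68 65 71 97 92 92 94
  x 630.0 105 101 101 57 61 62 57 93 98 65 63 106 69 174 166 156 101 105 105
  x 470.0 89 100 99 85 53 63 99 92 58 61 62 58 61 88 96
  x 630.0 53 56 54 57 56 61 93 100 95 95 67 66 101 105 171 170 107 105 104
side (np.float64(16.2), np.float64(559.5), np.float64(38.0)) inner (np.float64(18.0), np.float64(563.0), np.float64(34.5))
scene (np.float64(15.3), np.float64(567.5), np.float64(38.0)) inner (np.float64(13.6), np.float64(571.5), np.float64(43.5))
```

```bash
python3 -c "
from bench import arm
print(arm.job_done())"
```

```text
the job is handed in; nothing more can be done
None
```

The job is handed in at about 17 s of the 69 s allowed: the switch is pushed to its on stop, the trigger was held fully in for about 1 s and released, and the comal, towed the last 10 mm after slipping in the first grip, measures within about 4 mm of centre over the burner; I steered clear of the jar and pestle but did not re-measure them.

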